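# Add a slotted weight to the gluing press and lock it

### The arm

A 7-joint arm with a two-finger parallel gripper is mounted at the origin on a cart in front of the work surface, level with it; the furniture and walls round the work are solid. World frame = base frame: x ahead of the robot, y to its left, z up, the work surface at z = 0. Lengths are in mm, angles in rad, forces in N, time in s.
With the tool pointing down it reaches from about 375 to 925 mm from the base axis. Payload 3.1 kg.
Tool frame: the origin (TCP) lies on the centre line of the jaws, within the pads' length; the fingertips stand 8 mm ahead of it and the grasp point (between the pads) lies 11 mm behind it; y points along the fingers, x is the direction in which the jaws open and shut, and the axes are right-handed (so a half turn about y gives the same grasp; the last joint's range is limited). The gripper opens to 85 mm and grips with 20 to 120 N. Pads are 22 mm wide; open, the fingers measure 114 mm over their backs; the gripper's body (76 mm by 85 mm) begins 54 mm behind the grasp point. The pads swing forward as they close: fully open they stand 13 mm farther back than shut.
Start: joints at [-1.311, 0.383, 0.044, 1.598, -0.018, 1.161, -0.05], TCP at [227.617, 608.846, 239.269] pointing down, gripper open.
Joint ranges: [-2.61, 2.61], [-0.41, 2.15], [-1.48, 1.57], [0, 2.5], [-1.57, 4.71], [0.05, 1.97], [-2.85, 2.85]. Speed limits (rad/s): [2.79, 2.79, 3.14, 3.14, 3.14, 3.14, 3.14].

### API

Orientations are given as a rotation vector (axis times angle).
In Python, from plant import arm gives the robot as it stands.
- The arm moves only by the tool send_rows, never from a script. Its argument "deltas" is a list of rows, each a list of 5 numbers: the shift along the tool's x, y, z in cm, then the turn about the tool's y in rad, then the finger opening in cm, from 0 to 8.54. A call has exactly 5 rows; each row shifts and turns the commanded pose from where the row before left it, along the tool's axes as they then stand; what a row does not reach is not made up. A row lasts 1/10 s, in which the tool goes at most 50 mm and 8.59 degrees, less where a joint would pass 70% of its speed; a pose out of reach is approached as far as the arm can. A call is refused whole if a number of a shift passes 5 or a number of a turn 0.15, either way. A call with a gripper value outside its range is refused whole. The fingers move at their own pace and stop on an object; the grip force is fixed at half the most. Time passes only in rows, so rows that do not move let the fingers close, or fill a call up. It gives the time, the measured TCP pose, the force and the opening at its end, in the units of the state.
- arm.get_state(): the state, without advancing time (a new reading comes with each control period).
- arm.capture(name): name is "scene" or "top" or "wrist"; returns a dict with "pixels" (384x512x3 uint8, red, green, blue), "mtx" (3x3 intrinsics, pixels), "pose" (4x4, takes a point from camera to world coordinates); the wrist camera has in their place "mount" (4x4, takes a point from camera to tool coordinates, whose origin is the TCP and whose axes are the tool frame's). Camera axes: x right, y up, looking along -z (the intrinsics and any distortion apply to the point x, -y, -z); pixel columns grow to the right and rows downward; lengths in mm; the calibration is good to about 2 mm. The wrist camera is an equidistant fisheye: a pixel r from the principal point sees the ray r / f radians off the axis. A picture is of the moment at which its call begins: read the wrist's pose just before it. There is no depth.
- arm.sign_off(): hands the job in, once; it reports no verdict.
Trained networks look in a picture, given as the dict that the camera call returned (one of the last four; its "shot" number tells which), for a name from the list of things; names that differ only in an ending like _2 or _b are one class to them, and where a whole thing is asked for, a point or a joint stands for the part that bears it (a point fixed in the world has none). Each returns a list of dicts, best first, with "p" (0 to 1); they miss things now and then, are a little off and sometimes report something else, mostly with a low value. They report only what shows in the picture. A call takes as long as a camera call. They do not tell look-alikes from the thing itself.
- arm.look_for(thing, picture): "box" ([left, top, right, bottom] in pixels, round what is visible of it).
- arm.silhouettes(thing, picture): "mask" (384x512 bool, what is visible of it) and "box" ([left, top, right, bottom] in pixels, round what is visible of it).
- arm.mark_of(thing, picture): "location" ([column, row] in pixels: a listed point, or the origin of a listed thing).
The state is a dict: "clock": time; "q": joint angles; "dq": joint speeds; "joint_torque": joint torques, N m; "eef_pos": TCP position; "orientation": TCP orientation; "wrist_force": force on the tool from outside, world axes, zero at the start; "moment": the same for the moment, N m; "gripper_width": finger opening in mm.
Only numpy, scipy, OpenCV 4.12 (cv2) and the standard library are available. Lean on these libraries where they do the work, as an engineer would, in place of code of your own. Each camera call takes 0.05 s, during which the arm holds its last target. There are 200 camera calls.

### The job

The glue joint needs more load: take the larger of the two slotted weights from the tray and slide it sideways onto the stem of the gluing press, above the weight that is already there, with its slot turned to the opposite side from that weight's slot. Push it on until the end of the slot is against the stem and press it down until it nests on the lower weight, then push the black keeper knob firmly down until it bottoms on the weight. Work gently: the floating stem must not be shoved far aside, nothing squeezed hard, and the other things left where they are.

Things in the scene. Friction and masses are not known exactly. Their poses are not given: they have to be found in the camera images.
- press: Small gluing press, fixed to the table: plywood base 180 x 120 x 18 mm with a wooden glue-up on it, a steel column behind (+x of the press, 78 mm from the stem axis, 100 mm tall) and an arm that guides an upright plunger. Origin: on the table top right under the axis of the plunger and stem; z up.
- keeper: Black knob on the stem's upper end, 24 mm across, 24 mm high, closed on top. Origin: centre of its lower rim. Slides only up and down the stem, stiffly: about 6 N moves it and it stays where left. It starts up, rim 73 mm above the stem's origin, and must go down about 13 mm. Its underside is a cup 19 mm wide, 10 mm deep, that goes over a weight's boss. A firm push: 15 to 22 N in all.
- lower_weight: Steel slotted weight (0.5 kg) already on the stem, resting on the load plate; shape and axes as large_weight. Origin: on its axis at the flat underside; z up; slot open towards its +x.
- lower_weight_slot (a point): Middle of the slot's mouth at the rim of lower_weight, at the underside, 35 mm from its axis.
- large_weight: Steel slotted weight, about 0.5 kg, upright in the tray, the larger one there: flange 70 mm across, 12 mm thick; on it a hub 42 mm across, 18 mm high (12 to 30 mm above the origin) with two grip flats 36 mm apart facing its +y and -y; on that a boss 16 mm wide, 3 mm high. Beneath, a recess 18.6 mm wide, 4.5 mm deep takes the boss of the part below. Origin: on its axis at the underside; z up.
- large_weight_slot (a point): Middle of the slot's mouth at the rim of large_weight, at the underside, 35 mm from its axis towards its +x. The slot, 9.2 mm wide (mouth flared to 17 mm), goes through flange, hub and boss and ends 4.6 mm beyond the axis. A sprung brass shoe in its +y wall grips the stem from about 17 mm before home: 5 to 8 N of drag, inwards and downwards; beyond 11 N the slot's end is on the stem.
- small_weight: The smaller steel slotted weight in the tray, not needed: flange 54 mm across, 8 mm thick, 27 mm high in all. Origin: on the axis at the underside. Leave it.
- tray: Shallow wooden tray 105 x 185 mm with a rim 11 mm high, inner floor 5 mm above the table, fixed; the two loose weights stand in it, one at each end. Origin: centre of its underside; long side along its y.
- glue_stick: Yellow and blue glue stick standing, 26 mm wide, 89 mm high; leave it. Origin: centre of its underside.
- clip: Grey bulldog clip, 23 x 40 x 35 mm; leave it. Origin: centre of its underside.
- eraser: Eraser 23 x 60 x 13 mm; leave it. Origin: centre of its underside.
- paint_tube: Paint tube lying, 36 x 105 x 23 mm; leave it. Origin: centre of its underside.
- lower_weight_hub (a point): Top of the hub (foot of the boss) of lower_weight, on its axis, 30 mm above its underside. large_weight rests here when nested, and nests within about 1.2 mm of the axis. While it slides in, its underside must be 3 to 10 mm above this point, to clear the boss below and the keeper above; then it must be pushed down, as the shoe holds it.
- stem: The stem: slender upright steel pin, 8 mm thick, 78 mm high, on a round load plate (70 mm across, boss on it 16 mm wide, 3 mm high); its end is inside the keeper. Origin: on its axis at the plate's upper face, 90 mm above the table. Plate, stem, keeper and lower weight float sideways on a rubber mount: they give 1 mm per 1.2 N and come back by themselves; over 14 mm is too far. Downwards rigid.
Mind the look-alikes: they are no part of the job. What is shaped like the large_weight but brown, orange or turquoise is not meant.

How it is judged:
By the outcome, as a careful person would: the job done as asked, in the order asked, and still so for the second after the job is handed in, with the robot touching nothing.
It also fails if it takes over 48 s, if anything falls off the work surface, if the arm or the gripper's body presses on something with over 40 N, if the wrist force passes 120 N, or if a joint passes its speed limit or range.

## Working session

There is one attempt and no reset: what is moved stays moved. The work goes in short steps, Python scripts to look and compute and a tool call to move; the robot and the scene stay as the last step left them, time stands still between calls to the robot, and variables do not carry over. Pictures are saved under pics/ and viewed, about 8 in all and at most 12, crops included, and the job is handed in when it is done.

Besides the shell and the picture viewer there is one more tool, called after "Emit:" by a JSON object that holds its "op" and its "data", one argument or row to a line. send_rows: Moves the arm, as the interface text tells. Its arguments: {"type":"object","properties":{"deltas":{"type":"array","items":{"type":"array","items":{"type":"number"}}}},"required":["deltas"]}

```bash
ls; mkdir -p pics
cat > h.py <<'E'
import numpy as np, cv2
from scipy.spatial.transform import Rotation as R
from plant import arm
def save(c,n,crop=None,s=1):
    im=c["pixels"][:,:,::-1]
    if crop: l,t,r,b=crop; im=im[t:b,l:r]
    cv2.imwrite("pics/"+n,cv2.resize(im,None,fx=s,fy=s,interpolation=cv2.INTER_CUBIC))
def T():
    s=arm.get_state(); M=np.eye(4); M[:3,:3]=R.from_rotvec(s["orientation"]).as_matrix(); M[:3,3]=s["eef_pos"]; return M
def ray(c,px,M=None):
    K=c["mtx"]; u=(px[0]-K[0,2])/K[0,0]; v=(px[1]-K[1,2])/K[1,1]
    if "mount" in c:
        P=M@c["mount"]; r=np.hypot(u,v); d=np.array([np.sin(r)*u/r,-np.sin(r)*v/r,-np.cos(r)]) if r>1e-9 else np.array([0,0,-1.])
    else: P=c["pose"]; d=np.array([u,-v,-1.])
    return P[:3,3],P[:3,:3]@d/np.linalg.norm(d)
def atz(c,px,z,M=None):
    o,d=ray(c,px,M); return o+d*(z-o[2])/d[2]
def tri(rs):
    A=sum(np.eye(3)-np.outer(d,d) for o,d in rs); b=sum((np.eye(3)-np.outer(d,d))@o for o,d in rs); return np.linalg.solve(A,b)
def proj(c,X,M=None):
    K=c["mtx"]; P=M@c["mount"] if "mount" in c else c["pose"]
    p=np.linalg.inv(P)@np.append(X,1); x,y,z=p[0],-p[1],-p[2]
    if "mount" in c:
        r=np.hypot(x,y); th=np.arctan2(r,z); x,y=x/r*th,y/r*th
    else: x,y=x/z,y/z
    return np.array([K[0,0]*x+K[0,2],K[1,1]*y+K[1,2]])
E
python3 - <<'E'
from h import *
s=arm.get_state(); print({k:np.round(v,3) for k,v in s.items()})
print(T()[:3,:3].round(2))
a=arm.capture("scene"); b=arm.capture("top")
im=np.hstack([a["pixels"],b["pixels"]])
save(a,"s.png",None,1.5);save(b,"t.png",None,1.5)
print(a.keys(), a["pose"].round(2),b["pose"].round(2),a["mtx"])
for n in ["press","stem","keeper","lower_weight","lower_weight_slot","lower_weight_hub","large_weight","large_weight_slot","small_weight","tray","glue_stick"]:
    for c,cn in ((a,"scene"),(b,"top")):
        print(n,cn,[(np.round(x["location"],1).tolist(),round(x["p"],2)) for x in arm.mark_of(n,c)][:5])
E
```

```text
pics
{'clock': np.float64(0.0), 'q': array([-1.311,  0.384,  0.044,  1.6  , -0.018,  1.161, -0.05 ]), 'dq': array([-0.002,  0.   ,  0.001, -0.   , -0.001, -0.   , -0.   ]), 'joint_torque': array([ 0.0000e+00, -4.3347e+01,  1.0250e+00, -2.4951e+01,  1.1000e-02,
        1.1000e-02,  0.0000e+00]), 'eef_pos': array([227.326, 607.958, 237.871]), 'orientation': array([-1.359, -0.94 ,  0.944]), 'wrist_force': array([-0.179, -0.812, -0.393]), 'moment': array([-0.005, -0.012,  0.043]), 'gripper_width': np.float64(85.304)}
[[ 0.35 -0.   -0.94]
 [ 0.94 -0.    0.35]
 [-0.   -1.   -0.  ]]
dict_keys(['pixels', 'mtx', 'pose', 'shot']) [[ 5.4000e-01  6.1000e-01 -5.9000e-01 -2.1780e+01]
 [-8.4000e-01  3.8000e-01 -3.8000e-01 -1.2373e+02]
 [-1.0000e-02  7.0000e-01  7.1000e-01  7.8741e+02]
 [ 0.0000e+00  0.0000e+00  0.0000e+00  1.0000e+00]] [[ 3.00000e-02  9.90000e-01 -1.10000e-01  4.49830e+02]
 [-1.00000e+00  3.00000e-02 -0.00000e+00  2.67940e+02]
 [ 0.00000e+00  1.10000e-01  9.90000e-01  1.10164e+03]
 [ 0.00000e+00  0.00000e+00  0.00000e+00  1.00000e+00]] [[426.12714233   0.         253.76927162]
 [  
[... 651 characters left out ...]
 168.0], 0.98)]
large_weight scene [([227.8, 214.9], 0.95), ([206.7, 152.4], 0.92), ([154.5, 196.8], 0.9), ([298.9, 264.8], 0.56)]
large_weight top [([186.3, 149.0], 0.86), ([313.6, 220.1], 0.8), ([245.0, 209.7], 0.71), ([172.7, 218.6], 0.59), ([255.3, 146.5], 0.24)]
large_weight_slot scene [([295.8, 274.2], 0.84), ([164.5, 202.2], 0.77), ([220.2, 155.5], 0.61), ([224.7, 229.4], 0.56)]
large_weight_slot top [([196.1, 148.3], 0.9), ([317.7, 230.2], 0.86), ([185.9, 223.3], 0.83), ([244.7, 217.4], 0.55)]
small_weight scene [([261.4, 230.3], 0.82)]
small_weight top [([274.0, 204.9], 0.47)]
tray scene [([244.4, 224.6], 0.93)]
tray top [([263.3, 206.4], 0.84)]
glue_stick scene []
glue_stick top []
```

View pics/s.png

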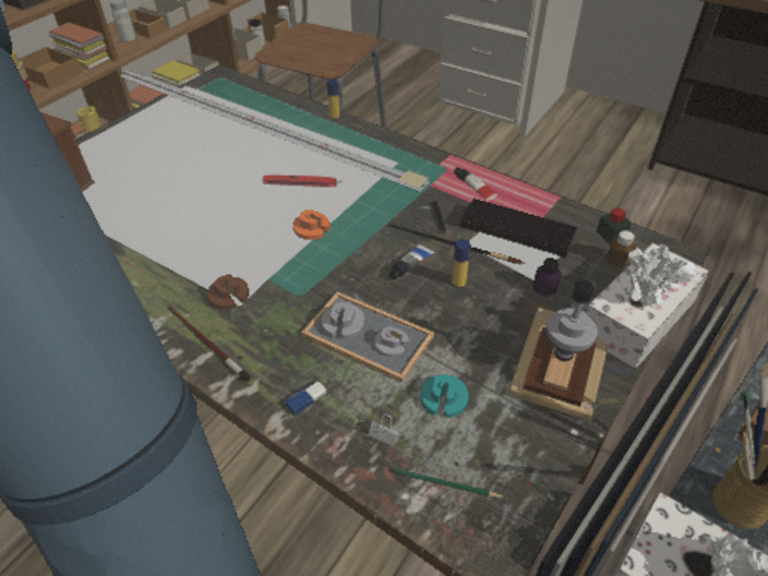

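View pics/t.png

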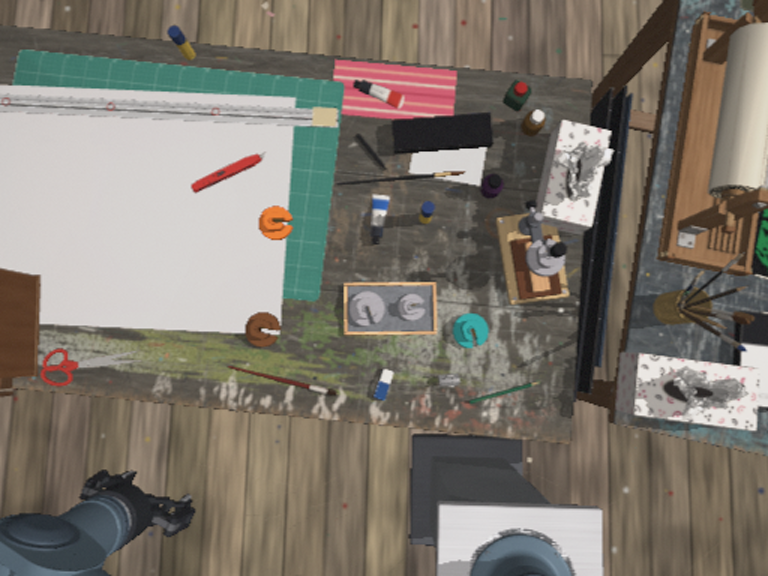

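Run:
```python
from h import *
a=arm.capture("scene"); b=arm.capture("top")
def m(n,pa,pb):
    r=[ray(a,pa),ray(b,pb)]; p=tri(r); print(n,p.round(1),[np.linalg.norm(np.cross(d,p-o)).round(1) for o,d in r])
m("large",(227.8,214.9),(245,209.7)); m("lslot",(224.7,229.4),(244.7,217.4))
m("press",(375.1,247.2),(353.5,175.4)); m("stem",(379.3,222.6),(359.1,172.5))
m("hub",(382.2,212.7),(367.6,168.0)); m("lowslot",(387.1,210.9),(361.7,161.1)); m("tray",(244.4,224.6),(263.3,206.4));m("keeper",(386.2,198.8),(371.3,167))
for c,l,s,z in ((a,(227.8,214.9),(224.7,229.4),5),(b,(245,209.7),(244.7,217.4),5),(a,(382.2,212.7),(387.1,210.9),120),(b,(367.6,168),(361.7,161.1),120)):
    print(atz(c,l,z).round(1),atz(c,s,z if z==5 else 90).round(1))
print(atz(b,(353.5,175.4),0), atz(a,(375.1,247.2),0))
save(a,"s2.png",(330,170,430,280),4);save(b,"t2.png",(210,120,410,240),4)
```

```text
large [513.6 304.5  20.8] [np.float64(3.4), np.float64(3.4)]
lslot [493.3 304.3 -13. ] [np.float64(5.5), np.float64(5.5)]
press [630.2 -26.4  -6.2] [np.float64(4.5), np.float64(4.5)]
stem [625.  -19.7  81.9] [np.float64(5.0), np.float64(5.0)]
hub [628.1 -26.1 116.8] [np.float64(2.9), np.float64(2.9)]
lowslot [655.6 -23.8  93.2] [np.float64(4.7), np.float64(4.7)]
tray [521.9 255.1   8.4] [np.float64(2.8), np.float64(2.8)]
keeper [624.  -24.3 161.2] [np.float64(0.8), np.float64(0.8)]
[526.9 310.6   5. ] [485.1 290.4   5. ]
[512.4 307.8   5. ] [489.2 307.9   5. ]
[622.7 -24.3 120. ] [662.4 -27.   90. ]
[629.  -27.8 120. ] [653.8 -20.3  90. ]
[626.7972886  -20.69742877   0.        ] [628.33067612 -30.77951887   0.        ]
```

View pics/t2.png

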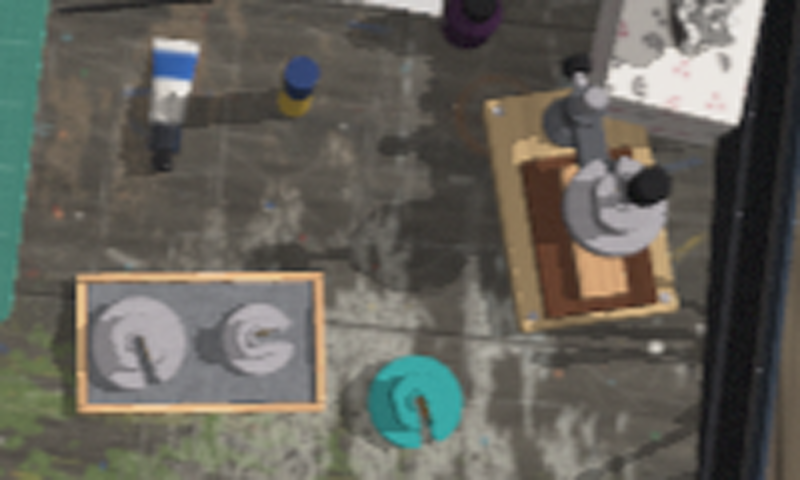

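Emit:
{"op": "send_rows", "data": {
  "deltas": [
    [-1.85, 0, -3.75, 0, 8.5],
    [-1.85, 0, -3.75, 0, 8.5],
    [-1.85, 0, -3.75, 0, 8.5],
    [-1.85, 0, -3.75, 0, 8.5],
    [-1.85, 0, -3.75, 0, 8.5]
  ]
}}

```text
clock: 1.8
eef_pos: [371.9, 455.3, 239.5]
orientation: [-1.357, -0.942, 0.941]
wrist_force: [1.2, -0.4, -0.5]
gripper_width: 84.8
```

Emit:
{"op": "send_rows", "data": {
  "deltas": [
    [-1.85, 0, -3.75, 0, 8.5],
    [-1.85, 0, -3.75, 0, 8.5],
    [-1.85, 0, -3.75, 0, 8.5],
    [-1.85, 0, -3.75, 0, 8.5],
    [0, 0, 0, 0, 8.5]
  ]
}}

```text
clock: 2.3
eef_pos: [491.6, 326.5, 239.9]
orientation: [-1.368, -0.934, 0.931]
wrist_force: [-0.5, 0.4, 0.5]
gripper_width: 85.0
```

```bash
cat >> h.py <<'E'
def go(p,zdir=None):
    "tool-frame shift in cm (after turn) and turn about tool y, to reach world p with tool z along zdir"
    M=T(); z=M[:3,2]; a=0
    if zdir is not None: a=-(np.arctan2(zdir[1],zdir[0])-np.arctan2(z[1],z[0])); a=(a+np.pi)%(2*np.pi)-np.pi
    d=np.asarray(p)-M[:3,3]
    Rn=M[:3,:3]@R.from_rotvec([0,a,0]).as_matrix()
    print("turn",round(a,4),"shift before turn cm",(M[:3,:3].T@d/10).round(3),"after",(Rn.T@d/10).round(3))
E
python3 - <<'E'
from h import *
M=T(); c=arm.capture("wrist"); print(M.round(3), c["mount"].round(2), c["mtx"].round(1))
save(c,"w1.png",None,1.5)
for n in ["large_weight","large_weight_slot","small_weight","tray"]:
    for x in arm.mark_of(n,c)[:4]: print(n,np.round(x["location"],1),round(x["p"],2),atz(c,x["location"],5,M).round(1))
E
```

```text
[[ 3.63000e-01  4.00000e-03 -9.32000e-01  4.91630e+02]
 [ 9.32000e-01 -4.00000e-03  3.63000e-01  3.26463e+02]
 [-2.00000e-03 -1.00000e+00 -5.00000e-03  2.39854e+02]
 [ 0.00000e+00  0.00000e+00  0.00000e+00  1.00000e+00]] [[   1.      0.      0.      0.34]
 [  -0.      0.31   -0.95 -134.66]
 [  -0.      0.95    0.31   80.64]
 [   0.      0.      0.      1.  ]] [[297.3   0.  255.9]
 [  0.  297.3 195.4]
 [  0.    0.    1. ]]
large_weight [256.5 193.2] 0.87 [527.9 313.1   5. ]
large_weight [411.6 247.1] 0.66 [697.5 506.7   5. ]
large_weight [113.3 213.3] 0.64 [480.9 108.    5. ]
large_weight [389.7 105.5] 0.61 [478.4 519.1   5. ]
large_weight_slot [362.9 107.2] 0.67 [469.4 481.4   5. ]
large_weight_slot [ 95.9 198.6] 0.61 [450.5  91.8   5. ]
large_weight_slot [391.4 254.1] 0.61 [694.5 470.8   5. ]
large_weight_slot [232.6 174.5] 0.57 [493.3 293.6   5. ]
small_weight [192.8 218.5] 0.85 [530.2 218.7   5. ]
tray [220.5 204.6] 0.96 [525.4 262.7   5. ]
```

View pics/w1.png

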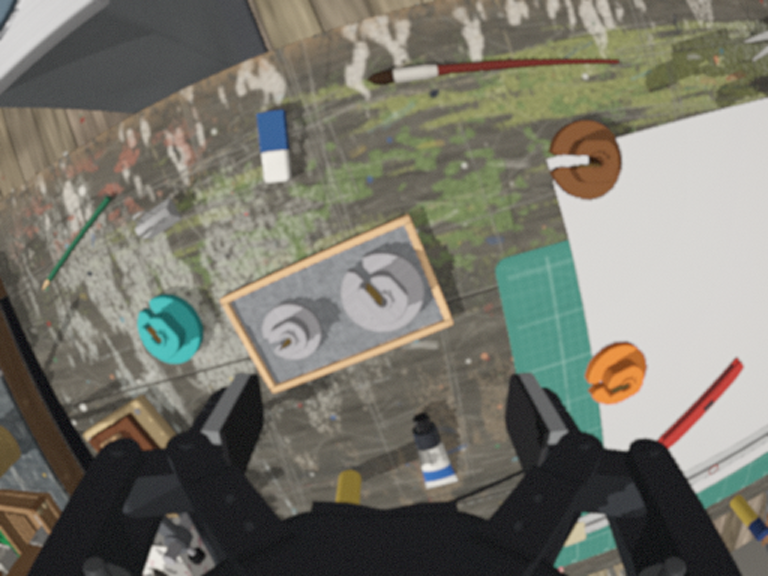

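Emit:
{"op": "send_rows", "data": {
  "deltas": [
    [0, 1.5, 0, -0.14, 8.5],
    [0, 1.5, 0, -0.14, 8.5],
    [0, 1.5, 0, -0.14, 8.5],
    [0, 1.5, 0, -0.14, 8.5],
    [0, 1.5, 0, -0.14, 8.5]
  ]
}}

```text
clock: 3.05
eef_pos: [483.9, 336.9, 163.6]
orientation: [-1.021, -1.464, 1.463]
wrist_force: [1.0, -0.3, 0.2]
gripper_width: 85.1
```

Emit:
{"op": "send_rows", "data": {
  "deltas": [
    [0, 1, 0, -0.11, 8.5],
    [-1, 0.3, -1, 0, 8.5],
    [-1, 0, -1, 0, 8.5],
    [0, 0, 0, 0, 8.5],
    [0, 0, 0, 0, 8.5]
  ]
}}

```text
clock: 3.55
eef_pos: [513.6, 325.2, 152.1]
orientation: [-0.963, -1.534, 1.531]
wrist_force: [0.5, -0.0, 0.8]
gripper_width: 84.9
```

```bash
cat >> h.py <<'E'
def ortho(c,M,ctr,z,half,s):
    "rectify onto plane z; col = -y world, row = -x world, s px/mm"
    n=int(2*half*s); g=(np.arange(n)+.5)/s-half
    mp=np.array([[proj(c,[ctr[0]-r,ctr[1]-q,z],M) for q in g] for r in g],np.float32)
    return cv2.remap(c["pixels"],mp[:,:,0],mp[:,:,1],cv2.INTER_CUBIC)
E
python3 - <<'E'
from h import *
M=T(); c=arm.capture("wrist"); print(M.round(3))
for n in ["large_weight","large_weight_slot","tray"]:
    for x in arm.mark_of(n,c)[:2]: print(n,np.round(x["location"],1),round(x["p"],2),atz(c,x["location"],5,M).round(1))
o1=ortho(c,M,(521,309),17,50,4); o2=ortho(c,M,(521,309),35,50,4)
cv2.imwrite("pics/o1.png",np.hstack([o1,o2])[:,:,::-1])
for x in arm.silhouettes("large_weight",c)[:1]:
    ct=max(cv2.findContours(x["mask"].astype(np.uint8),0,1)[0],key=len)[:,0]
    P=np.array([atz(c,p,15,M)[:2] for p in ct],np.float32); print(cv2.fitEllipse(P),cv2.minEnclosingCircle(P))
E
```

```text
[[-4.35000e-01  1.00000e-03 -9.01000e-01  5.13629e+02]
 [ 9.01000e-01  1.00000e-03 -4.35000e-01  3.25226e+02]
 [-0.00000e+00 -1.00000e+00 -2.00000e-03  1.52138e+02]
 [ 0.00000e+00  0.00000e+00  0.00000e+00  1.00000e+00]]
large_weight [236.4 190.6] 0.78 [528.3 311.7   5. ]
large_weight [415.3 224.6] 0.69 [476.6 512.    5. ]
large_weight_slot [80.5 44.7] 0.87 [454.9  94.8   5. ]
large_weight_slot [399.6 208.7] 0.67 [469.6 480.6   5. ]
tray [193.  170.9] 0.96 [528.5 264.3   5. ]
((487.2338562011719, 108.18079376220703), (66.7659912109375, 73.95161437988281), 15.617444038391113) ((485.5926818847656, 108.08061218261719), 37.32484817504883)
```

View pics/o1.png

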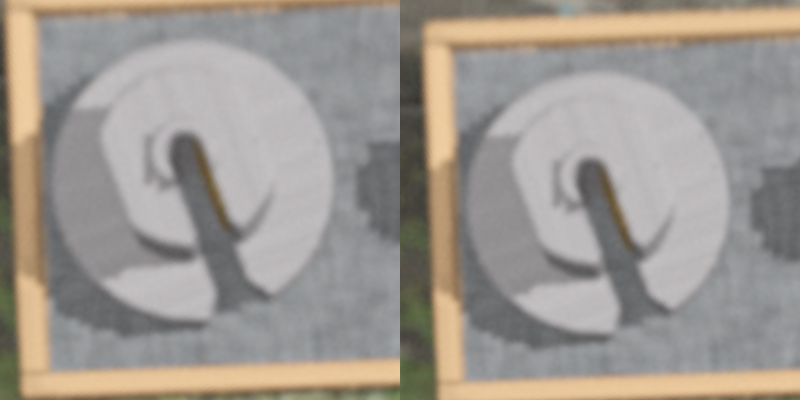

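```bash
python3 -c "
from h import *
go((526,310.5,29),(-.937,-.349))"
```

```text
turn 0.0962 shift before turn cm [-2.016 12.254 -0.598] after [-1.949 12.254 -0.789]
```

Emit:
{"op": "send_rows", "data": {
  "deltas": [
    [0, 0, 0, 0.0962, 6.5],
    [-1.95, 2, -0.79, 0, 6.0],
    [0, 3, 0, 0, 6.0],
    [0, 3, 0, 0, 6.0],
    [0, 0, 0, 0, 6.0]
  ]
}}

```text
clock: 4.3
eef_pos: [522.3, 307.9, 66.9]
orientation: [-1.015, -1.457, 1.474]
wrist_force: [-1.0, -1.1, -0.2]
gripper_width: 60.2
```

Run:
```python
from h import *
go((526,310.5,29),(-.937,-.349)); M=T(); c=arm.capture("wrist")
save(c,"w2.png",(100,80,412,384),2)
for z in (17,35):
  print(proj(c,[526,310.5,z],M), arm.get_state()["gripper_width"])
```

```text
turn -0.0002 shift before turn cm [ 0.129  3.78  -0.471] after [ 0.129  3.78  -0.472]
[256.66866386 229.73168022] 60.139923030797384
[256.67664985 241.47179984] 60.139923030797384
```

View pics/w2.png

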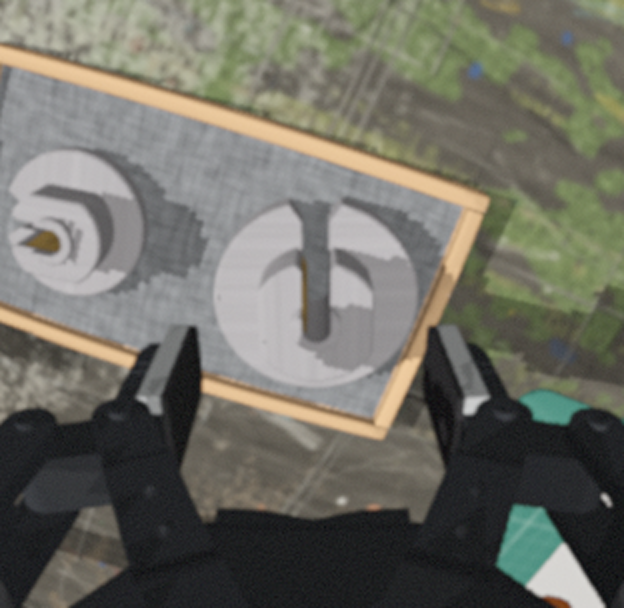

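Emit:
{"op": "send_rows", "data": {
  "deltas": [
    [0.1, 1, -0.47, 0, 6.0],
    [0, 1.5, 0, 0, 6.0],
    [0, 1.2, 0, 0, 6.0],
    [0, 0.2, 0, 0, 6.0],
    [0, 0, 0, 0, 6.0]
  ]
}}

```text
clock: 4.85
eef_pos: [529.8, 312.1, 31.4]
orientation: [-1.018, -1.465, 1.468]
wrist_force: [-0.2, 0.2, -0.5]
gripper_width: 60.2
```

Run:
```python
from h import *
for i in range(3):
    arm.capture("top"); go((526,310.5,29),(-.937,-.349)); print(arm.get_state()["eef_pos"].round(1))
```

```text
turn -0.0005 shift before turn cm [-0.027  0.305  0.47 ] after [-0.026  0.305  0.47 ]
[530.3 312.4  32. ]
turn -0.0005 shift before turn cm [-0.033  0.351  0.512] after [-0.033  0.351  0.512]
[530.7 312.6  32.5]
turn -0.0006 shift before turn cm [-0.038  0.375  0.533] after [-0.038  0.375  0.533]
[530.9 312.7  32.8]
```

Emit:
{"op": "send_rows", "data": {
  "deltas": [
    [-0.04, 0.3, 0.53, 0, 6.0],
    [0, 0.2, 0, 0, 6.0],
    [0, 0, 0, 0, 6.0],
    [0, 0, 0, 0, 6.0],
    [0, 0, 0, 0, 6.0]
  ]
}}

```text
clock: 5.5
eef_pos: [525.8, 310.4, 27.4]
orientation: [-1.019, -1.467, 1.466]
wrist_force: [0.3, -0.6, -0.3]
gripper_width: 60.0
```

Run:
```python
from h import *
for i in range(2):
    go((526,310.5,27),(-.937,-.349)); print(arm.get_state()["wrist_force"].round(1)); M=T(); c=arm.capture("wrist")
print(proj(c,[526,310.5,17],M),proj(c,[526,310.5,35],M))
for x in arm.silhouettes("large_weight",c)[:2]: print(x["box"],x["p"])
```

```text
turn -0.0005 shift before turn cm [-0.     0.041 -0.027] after [-0.     0.041 -0.027]
[ 0.3 -0.6 -0.3]
turn -0.0005 shift before turn cm [ 0.005  0.039 -0.023] after [ 0.005  0.039 -0.023]
[0.3 0.2 0. ]
[254.56849213 251.84384766] [254.42826918 269.12588079]
[192.8, 190.9, 315.9, 303.0] 0.85
[0.5, 36.8, 33.8, 137.2] 0.83
```

Emit:
{"op": "send_rows", "data": {
  "deltas": [
    [0, 0, 0, 0, 3.0],
    [0, 0, 0, 0, 3.0],
    [0, 0, 0, 0, 3.0],
    [0, 0, 0, 0, 3.0],
    [0, 0, 0, 0, 3.0]
  ]
}}

```text
clock: 6.15
eef_pos: [526.0, 310.3, 27.6]
orientation: [-1.02, -1.467, 1.466]
wrist_force: [-0.7, 0.4, 2.3]
gripper_width: 34.6
```

Run:
```python
from h import *
s=arm.get_state();M=T(); c=arm.capture("wrist"); print(s["gripper_width"],s["wrist_force"],s["eef_pos"])
save(c,"w3.png",(140,150,372,384),2.5)
```

```text
34.630157773830945 [-0.74244903  0.40137595  2.2668686 ] [525.9671279  310.30903631  27.61096044]
```

View pics/w3.png

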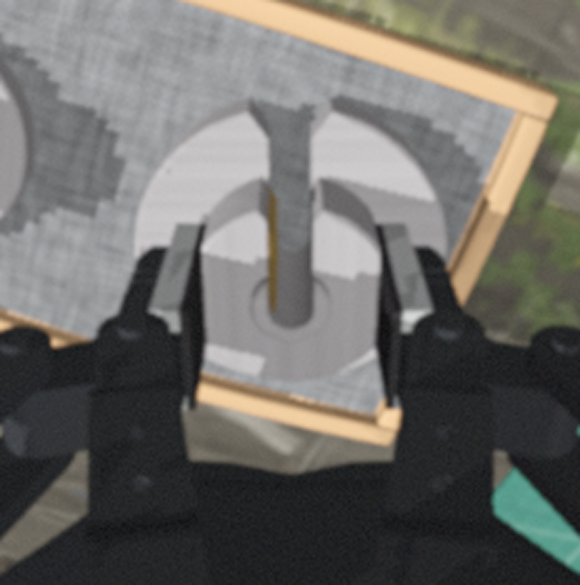

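Emit:
{"op": "send_rows", "data": {
  "deltas": [
    [0, -2, 0, 0, 3.0],
    [0, -4, 0, 0, 3.0],
    [0, -4.5, 0, 0, 3.0],
    [0, -4.5, 0, 0, 3.0],
    [0, -4.5, 0, 0, 3.0]
  ]
}}

```text
clock: 6.7
eef_pos: [523.7, 309.3, 221.4]
orientation: [-1.017, -1.462, 1.47]
wrist_force: [0.4, -0.1, -5.2]
gripper_width: 34.6
```

Run:
```python
from h import *
a=arm.capture("scene"); b=arm.capture("top"); print(arm.get_state()["gripper_width"],arm.get_state()["wrist_force"])
def m(n,pa,pb):
    r=[ray(a,np.array(pa)/1.5),ray(b,np.array(pb)/1.5)]; p=tri(r); print(n,p.round(1),[np.linalg.norm(np.cross(d,p-o)).round(1) for o,d in r])
m("tissue",(665,255),(600,150)); m("boxcorner near",(590,300),(542,215)); m("boxcorner L",(708,268),(610,128));m("keepertop",(583,290),(558,250)); m("column top",(577,313),(536,225))
go((690,-15,240),(-.995,-.1))
```

```text
34.677176817272375 [ 1.46110629  0.86604666 -3.50656888]
tissue [ 812.7 -104.   135.7] [np.float64(9.4), np.float64(9.4)]
boxcorner near [708.5 -24.2  81.4] [np.float64(2.4), np.float64(2.4)]
boxcorner L [ 888.4 -160.    71.7] [np.float64(1.3), np.float64(1.3)]
keepertop [623.4 -23.7 176.5] [np.float64(1.6), np.float64(1.6)]
column top [691.9 -15.8  63.3] [np.float64(0.5), np.float64(0.5)]
turn 0.2556 shift before turn cm [-36.306  -1.167  -3.654] after [-34.202  -1.167 -12.714]
```

Emit:
{"op": "send_rows", "data": {
  "deltas": [
    [0, -1, 0, 0.128, 3.0],
    [0, -0.5, 0, 0.1276, 3.0],
    [-3, 0, -1.3, 0, 3.0],
    [-4.2, 0, -1.6, 0, 3.0],
    [-4.2, 0, -1.6, 0, 3.0]
  ]
}}

```text
clock: 7.3
eef_pos: [579.8, 200.7, 233.6]
orientation: [-1.156, -1.28, 1.289]
wrist_force: [0.6, -0.7, -4.8]
gripper_width: 35.0
```

Emit:
{"op": "send_rows", "data": {
  "deltas": [
    [-4.2, 0, -1.6, 0, 3.0],
    [-4.2, 0, -1.6, 0, 3.0],
    [-4.2, 0, -1.6, 0, 3.0],
    [-4.2, 0, -1.6, 0, 3.0],
    [-4.2, 0, -1.6, 0, 3.0]
  ]
}}

```text
clock: 7.8
eef_pos: [680.8, -0.9, 233.1]
orientation: [-1.155, -1.278, 1.286]
wrist_force: [0.4, 0.2, -5.2]
gripper_width: 34.4
```

Emit:
{"op": "send_rows", "data": {
  "deltas": [
    [-1.5, 0, -0.2, 0, 3.0],
    [0, 0, 0, 0, 3.0],
    [0, 0, 0, 0, 3.0],
    [0, 0, 0, 0, 3.0],
    [0, 0, 0, 0, 3.0]
  ]
}}

```text
clock: 8.3
eef_pos: [685.3, -11.2, 236.3]
orientation: [-1.156, -1.285, 1.285]
wrist_force: [-0.2, 0.3, -4.7]
gripper_width: 34.4
```

Run:
```python
from h import *
M=T(); c=arm.capture("wrist"); b=arm.capture("scene"); print(M.round(3))
for n,z in [("keeper",163),("stem",90),("press",0),("lower_weight",90),("lower_weight_slot",90),("lower_weight_hub",120)]:
    for x in arm.mark_of(n,c)[:2]: print(n,np.round(x["location"],1),round(x["p"],2),atz(c,x["location"],z,M).round(1))
save(c,"w4.png",(100,0,420,384),1.56)
print(proj(c,[627,-25,102],M),proj(c,[627,-25,187],M))
```

```text
[[-1.04000e-01 -2.00000e-03 -9.95000e-01  6.85286e+02]
 [ 9.95000e-01  1.00000e-03 -1.04000e-01 -1.11730e+01]
 [ 2.00000e-03 -1.00000e+00  2.00000e-03  2.36286e+02]
 [ 0.00000e+00  0.00000e+00  0.00000e+00  1.00000e+00]]
keeper [248.  128.4] 0.73 [624.6 -22.2 163. ]
keeper [450.4 205.6] 0.37 [664.6 158.8 163. ]
stem [247.5 124.4] 0.56 [627.6 -24.2  90. ]
stem [253.4 184.3] 0.2 [685.4 -12.7  90. ]
press [450.6 205.5] 0.68 [710.7 298.4   0. ]
lower_weight [249.3 124. ] 0.8 [627.  -22.6  90. ]
lower_weight_slot [251.2 161.6] 0.63 [662.9 -17.1  90. ]
lower_weight_hub [252.2 124.9] 0.97 [625.2 -19.7 120. ]
[246.34265447 124.69579974] [242.25373008 135.22151488]
```

View pics/w4.png

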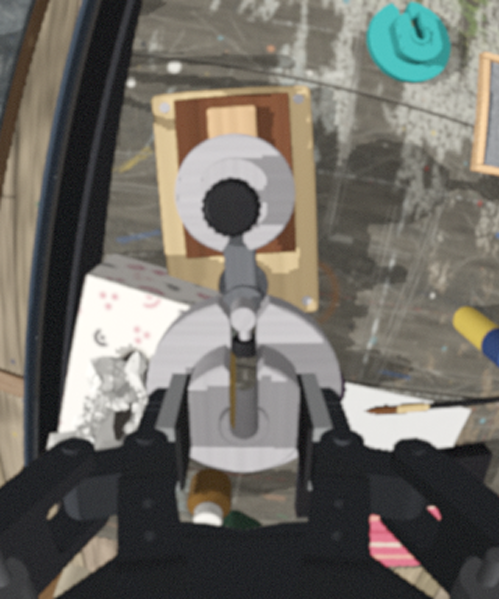

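Run:
```python
from h import *
M=T(); c=arm.capture("wrist")
g=cv2.cvtColor(c["pixels"],cv2.COLOR_RGB2GRAY)
m=np.zeros_like(g); m[110:160,225:275]=(g[110:160,225:275]<45)
n,l,st,ce=cv2.connectedComponentsWithStats(m); i=1+st[1:,4].argmax(); print(st[i],ce[i],atz(c,ce[i],185,M).round(1))
for x in arm.silhouettes("lower_weight",c)[:1]: print(x["p"],x["box"])
o=[ortho(c,M,(626,-21),z,50,4) for z in (102,187)]
cv2.imwrite("pics/o2.png",np.hstack(o)[:,:,::-1])
```

```text
[242 115  29  35 139] [260.07913669 129.07194245] [623.1 -17.2 185. ]
0.71 [215.2, 87.2, 293.1, 159.6]
```

View pics/o2.png

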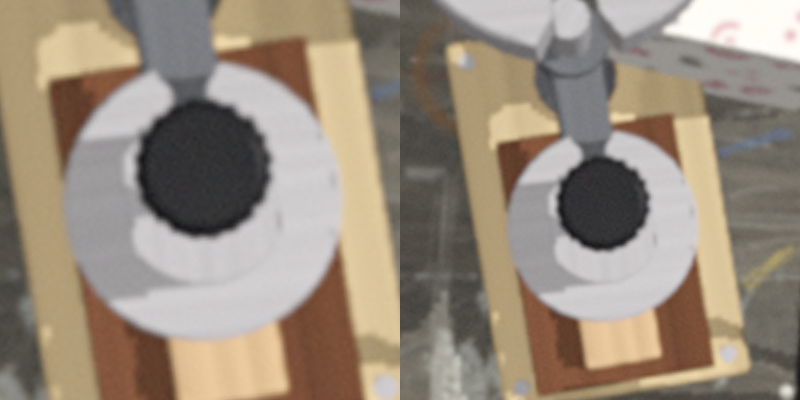

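```bash
python3 -c "
from h import *
go((685.4,-14.3,149),(-.9925,-.122)); print(T()[:3,3])"
```

```text
turn -0.0221 shift before turn cm [0.017 8.839 0.059] after [0.018 8.839 0.058]
[685.9848866  -14.40515135 237.3878087 ]
```

Emit:
{"op": "send_rows", "data": {
  "deltas": [
    [0, 1.5, 0.05, -0.022, 3.0],
    [0, 2.5, 0, 0, 3.0],
    [0, 2.5, 0, 0, 3.0],
    [0, 1.5, 0, 0, 3.0],
    [0, 0.84, 0, 0, 3.0]
  ]
}}

```text
clock: 9.3
eef_pos: [683.7, -14.2, 145.8]
orientation: [-1.145, -1.296, 1.301]
wrist_force: [-0.8, -0.4, -5.3]
gripper_width: 34.5
```

Emit:
{"op": "send_rows", "data": {
  "deltas": [
    [0, 0, 0, 0, 3.0],
    [0, 0, 0, 0, 3.0],
    [0, 0, 0, 0, 3.0],
    [0, 0, 0, 0, 3.0],
    [0, 0, 0, 0, 3.0]
  ]
}}

```text
clock: 9.8
eef_pos: [686.1, -14.3, 150.0]
orientation: [-1.15, -1.3, 1.298]
wrist_force: [0.0, 1.2, -5.2]
gripper_width: 34.7
```

Run:
```python
from h import *
M=T(); go((685.4,-14.3,149),(-.9925,-.122)); go((625.8,-21.6,149),(-.9925,-.122)); print(M[:3,3])
c=arm.capture("wrist"); save(c,"w5.png",(140,40,372,330),2); print(proj(c,[625.8,-21.6,187],M), arm.get_state()["wrist_force"])
b=arm.capture("scene"); save(b,"s5.png",(330,130,430,260),4)
for n in ("keeper","lower_weight_hub"):
  for x in arm.mark_of(n,c)[:1]: print(n,x["location"],x["p"],atz(c,x["location"],163 if n=="keeper" else 120,M))
```

```text
turn 0.0002 shift before turn cm [0.012 0.099 0.071] after [0.012 0.099 0.071]
turn 0.0002 shift before turn cm [0.015 0.088 6.076] after [0.014 0.088 6.076]
[686.11892119 -14.32816767 149.99596192]
[254.28823271 160.53447909] [ 0.24554948  0.58946952 -4.99221441]
keeper [254.0, 147.7] 0.87 [625.30810884 -21.90742025 163.        ]
```

View pics/w5.png

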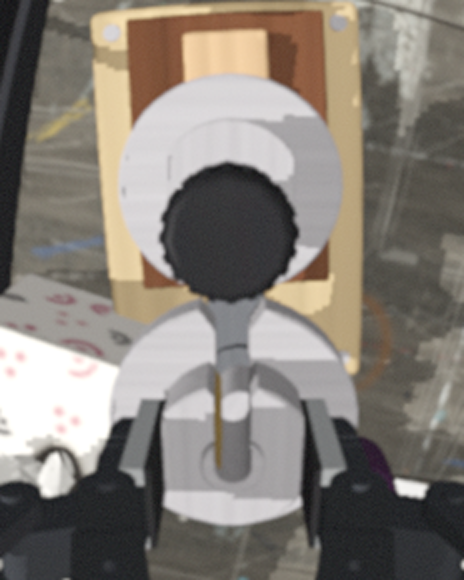

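Emit:
{"op": "send_rows", "data": {
  "deltas": [
    [-0.05, 0.1, 0, 0, 3.0],
    [0, 0, 0.8, 0, 3.0],
    [0, 0, 1.0, 0, 3.0],
    [0, 0, 1.0, 0, 3.0],
    [0, 0, 0.7, 0, 3.0]
  ]
}}

```text
clock: 10.5
eef_pos: [649.1, -19.6, 147.7]
orientation: [-1.148, -1.297, 1.299]
wrist_force: [0.7, 0.2, -4.1]
gripper_width: 34.6
```

Emit:
{"op": "send_rows", "data": {
  "deltas": [
    [0, 0, 0, 0, 3.0],
    [0, 0, 0, 0, 3.0],
    [0, 0, 0, 0, 3.0],
    [0, 0, 0.3, 0, 3.0],
    [0, 0, 0.3, 0, 3.0]
  ]
}}

```text
clock: 11.0
eef_pos: [644.9, -19.7, 147.8]
orientation: [-1.149, -1.299, 1.299]
wrist_force: [0.8, -0.9, -4.9]
gripper_width: 34.6
```

Run:
```python
from h import *
c=arm.capture("top");c=arm.capture("top"); go((625.8,-21.6,149),(-.9925,-.122)); print(T()[:3,3],arm.get_state()["wrist_force"])
c=arm.capture("scene"); save(c,"s6.png",(340,140,420,240),5)
```

```text
turn -0.0 shift before turn cm [ 0.067 -0.135  1.849] after [ 0.067 -0.135  1.849]
[644.23292497 -20.01138073 147.62758888] [ 0.5823999  -0.52299299 -4.34279569]
```

View pics/s6.png

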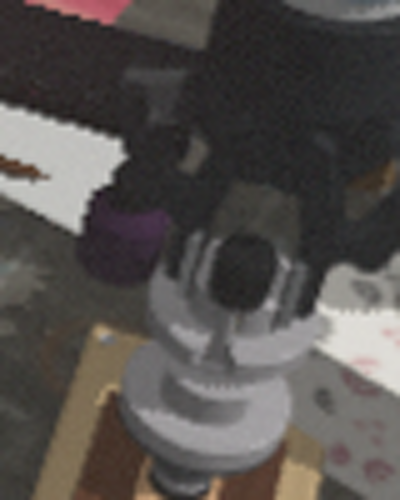

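Emit:
{"op": "send_rows", "data": {
  "deltas": [
    [0, -0.05, 0.3, 0, 3.0],
    [0, 0, 0.3, 0, 3.0],
    [0, 0, 0.3, 0, 3.0],
    [0, 0, 0.3, 0, 3.0],
    [0, 0, 0, 0, 3.0]
  ]
}}

```text
clock: 11.65
eef_pos: [634.1, -21.4, 148.9]
orientation: [-1.152, -1.301, 1.297]
wrist_force: [3.8, -0.7, -6.0]
gripper_width: 34.1
```

Emit:
{"op": "send_rows", "data": {
  "deltas": [
    [0, 0, 0.2, 0, 3.0],
    [0, 0, 0.2, 0, 3.0],
    [0, 0, 0.2, 0, 3.0],
    [0, 0, 0, 0, 3.0],
    [0, 0, 0, 0, 3.0]
  ]
}}

```text
clock: 12.15
eef_pos: [627.7, -22.1, 149.1]
orientation: [-1.15, -1.3, 1.298]
wrist_force: [4.4, -0.1, -3.2]
gripper_width: 34.7
```

Emit:
{"op": "send_rows", "data": {
  "deltas": [
    [0, 0, 0.2, 0, 3.0],
    [0, 0, 0.2, 0, 3.0],
    [0, 0, 0.2, 0, 3.0],
    [0, 0, 0, 0, 3.0],
    [0, 0, 0, 0, 3.0]
  ]
}}

```text
clock: 12.65
eef_pos: [620.8, -22.8, 148.3]
orientation: [-1.149, -1.299, 1.299]
wrist_force: [4.1, -0.3, -3.2]
gripper_width: 34.7
```

Emit:
{"op": "send_rows", "data": {
  "deltas": [
    [0, 0, 0.15, 0, 3.0],
    [0, 0, 0.15, 0, 3.0],
    [0, 0, 0, 0, 3.0],
    [0, 0, 0, 0, 3.0],
    [0, 0, 0, 0, 3.0]
  ]
}}

```text
clock: 13.15
eef_pos: [618.9, -23.0, 148.4]
orientation: [-1.15, -1.3, 1.298]
wrist_force: [6.2, -0.5, -5.7]
gripper_width: 34.6
```

Emit:
{"op": "send_rows", "data": {
  "deltas": [
    [0, 0, 0.15, 0, 3.0],
    [0, 0, 0.15, 0, 3.0],
    [0, 0, 0, 0, 3.0],
    [0, 0, 0, 0, 3.0],
    [0, 0, 0, 0, 3.0]
  ]
}}

```text
clock: 13.65
eef_pos: [617.0, -23.1, 148.4]
orientation: [-1.152, -1.302, 1.297]
wrist_force: [9.0, -0.0, -7.2]
gripper_width: 34.2
```

Run:
```python
from h import *
f=[]
for i in range(4):
    arm.capture("wrist"); f.append(arm.get_state()["wrist_force"])
print(np.round(f,1), T()[:3,3])
```

```text
[[ 9.1 -0.5 -7.3]
 [ 8.3  0.1 -6.6]
 [ 9.1  0.1 -6.7]
 [ 8.2 -0.5 -7.7]] [617.03272264 -23.06483361 148.40253714]
```

Emit:
{"op": "send_rows", "data": {
  "deltas": [
    [0, 0, 0.15, 0, 3.0],
    [0, 0, 0.15, 0, 3.0],
    [0, 0, 0, 0, 3.0],
    [0, 0, 0, 0, 3.0],
    [0, 0, 0, 0, 3.0]
  ]
}}

```text
clock: 14.35
eef_pos: [615.0, -23.2, 148.4]
orientation: [-1.154, -1.304, 1.296]
wrist_force: [10.6, -0.3, -8.8]
gripper_width: 34.2
```

Run:
```python
from h import *
f=[]
for i in range(4):
    arm.capture("wrist"); f.append(arm.get_state()["wrist_force"])
print(np.round(f,1), T()[:3,3])
```

```text
[[11.   0.  -8.8]
 [ 9.7  0.5 -9.5]
 [ 9.3 -0.6 -9.3]
 [10.3  0.4 -9.8]] [615.08244963 -23.23629867 148.43888537]
```

Emit:
{"op": "send_rows", "data": {
  "deltas": [
    [0, 0, 0.15, 0, 3.0],
    [0, 0, 0.1, 0, 3.0],
    [0, 0, 0, 0, 3.0],
    [0, 0, 0, 0, 3.0],
    [0, 0, 0, 0, 3.0]
  ]
}}

```text
clock: 15.05
eef_pos: [613.4, -23.3, 148.5]
orientation: [-1.155, -1.306, 1.296]
wrist_force: [13.3, -0.2, -11.3]
gripper_width: 34.4
```

Run:
```python
from h import *
f=[]
for i in range(4):
    M=T();c=arm.capture("wrist"); f.append(arm.get_state()["wrist_force"])
print(np.round(f,1), T()[:3,3])
for x in arm.mark_of("keeper",c)[:1]: print(x["location"],x["p"],atz(c,x["location"],163,M))
save(c,"w7.png",(170,130,342,330),3)
```

```text
[[ 11.8   0.2 -11.1]
 [ 12.3  -1.  -10.6]
 [ 12.6   0.7 -11.6]
 [ 12.1  -0.6 -10.9]] [613.42181921 -23.40344232 148.45899866]
[256.2, 275.3] 0.8 [612.36837437 -22.64906807 163.        ]
```

Emit:
{"op": "send_rows", "data": {
  "deltas": [
    [0, 0, -0.25, 0, 3.0],
    [0, 0, -0.25, 0, 3.0],
    [0, 0, -0.25, 0, 3.0],
    [0, 0, -0.25, 0, 3.0],
    [0, 0, 0, 0, 3.0]
  ]
}}

```text
clock: 15.8
eef_pos: [620.2, -22.8, 148.3]
orientation: [-1.15, -1.3, 1.299]
wrist_force: [5.7, 0.2, -4.3]
gripper_width: 34.5
```

Run:
```python
from h import *
f=[]
for i in range(5):
    M=T();c=arm.capture("wrist"); f.append(arm.get_state()["wrist_force"])
print(np.round(f,1), T()[:3,3])
```

```text
[[ 4.8 -1.2 -4.3]
 [ 5.4 -0.1 -4.1]
 [ 5.1  0.3 -4.6]
 [ 5.4 -0.2 -5. ]
 [ 5.7 -1.1 -4. ]] [619.95647346 -22.8842134  148.34397872]
```

Emit:
{"op": "send_rows", "data": {
  "deltas": [
    [0, 0, -0.2, 0, 3.0],
    [0, 0, -0.2, 0, 3.0],
    [0, 0, 0, 0, 3.0],
    [0, 0, 0, 0, 3.0],
    [0, 0.1, 0, 0, 3.0]
  ]
}}

```text
clock: 16.55
eef_pos: [623.4, -22.7, 147.9]
orientation: [-1.149, -1.299, 1.299]
wrist_force: [1.6, -1.0, 0.2]
gripper_width: 34.5
```

Emit:
{"op": "send_rows", "data": {
  "deltas": [
    [0, 0.1, 0, 0, 3.0],
    [0, 0.1, 0, 0, 3.0],
    [0, 0.1, 0, 0, 3.0],
    [0, 0, 0, 0, 3.0],
    [0, 0, 0, 0, 3.0]
  ]
}}

```text
clock: 17.05
eef_pos: [623.3, -22.5, 144.2]
orientation: [-1.149, -1.298, 1.299]
wrist_force: [2.0, -1.6, -0.6]
gripper_width: 34.8
```

Emit:
{"op": "send_rows", "data": {
  "deltas": [
    [0, 0.1, 0, 0, 3.0],
    [0, 0.05, 0, 0, 3.0],
    [0, 0, 0, 0, 3.0],
    [0, 0, 0, 0, 3.0],
    [0, 0, 0, 0, 3.0]
  ]
}}

```text
clock: 17.55
eef_pos: [623.4, -22.5, 142.7]
orientation: [-1.149, -1.299, 1.299]
wrist_force: [1.4, -0.6, -0.8]
gripper_width: 34.7
```

Emit:
{"op": "send_rows", "data": {
  "deltas": [
    [0, 0.1, 0, 0, 3.0],
    [0, 0, 0, 0, 3.0],
    [0, 0, 0, 0, 3.0],
    [0, 0, 0, 0, 3.0],
    [0, 0, 0, 0, 3.0]
  ]
}}

```text
clock: 18.05
eef_pos: [623.4, -22.5, 141.8]
orientation: [-1.149, -1.299, 1.299]
wrist_force: [1.4, -1.5, -1.1]
gripper_width: 34.4
```

Emit:
{"op": "send_rows", "data": {
  "deltas": [
    [0, 0.1, 0, 0, 3.0],
    [0, 0, 0, 0, 3.0],
    [0, 0, 0, 0, 3.0],
    [0, 0, 0, 0, 3.0],
    [0, 0, 0, 0, 3.0]
  ]
}}

```text
clock: 18.55
eef_pos: [623.9, -22.5, 141.4]
orientation: [-1.15, -1.3, 1.298]
wrist_force: [1.0, -1.1, 4.0]
gripper_width: 34.5
```

Emit:
{"op": "send_rows", "data": {
  "deltas": [
    [0, 0.1, 0, 0, 3.0],
    [0, 0, 0, 0, 3.0],
    [0, 0, 0, 0, 3.0],
    [0, 0, 0, 0, 3.0],
    [0, 0, 0, 0, 3.0]
  ]
}}

```text
clock: 19.05
eef_pos: [624.5, -22.5, 141.4]
orientation: [-1.15, -1.301, 1.298]
wrist_force: [0.9, -0.9, 7.7]
gripper_width: 34.7
```

Emit:
{"op": "send_rows", "data": {
  "deltas": [
    [0, 0.1, 0, 0, 3.0],
    [0, 0.1, 0, 0, 3.0],
    [0, 0, 0, 0, 3.0],
    [0, 0, 0, 0, 3.0],
    [0, 0, 0, 0, 3.0]
  ]
}}

```text
clock: 19.55
eef_pos: [625.6, -22.6, 141.3]
orientation: [-1.152, -1.302, 1.296]
wrist_force: [-1.1, -0.9, 12.7]
gripper_width: 34.1
```

Run:
```python
from h import *
s=arm.get_state(); print(s["wrist_force"],s["eef_pos"])
c=arm.capture("scene"); save(c,"s8.png",(330,120,430,250),4)
```

```text
[-1.05646218 -0.85546609 12.71921223] [625.58730957 -22.59160106 141.30871655]
```

Emit:
{"op": "send_rows", "data": {
  "deltas": [
    [0, -0.2, 0, 0, 3.0],
    [0, -0.15, 0, 0, 3.0],
    [0, 0, 0, 0, 6.5],
    [0, 0, 0, 0, 6.5],
    [0, 0, 0, 0, 6.5]
  ]
}}

```text
clock: 20.1
eef_pos: [622.3, -21.9, 140.1]
orientation: [-1.146, -1.297, 1.3]
wrist_force: [-0.1, -0.3, 0.4]
gripper_width: 65.0
```

Emit:
{"op": "send_rows", "data": {
  "deltas": [
    [0, 0, 0, 0, 6.5],
    [0, -0.5, 0, 0, 6.5],
    [0, -2, 0, 0, 6.5],
    [0, -2.5, 0, 0, 6.5],
    [0, -2.5, 0, 0, 6.5]
  ]
}}

```text
clock: 20.6
eef_pos: [623.2, -22.5, 217.2]
orientation: [-1.148, -1.298, 1.299]
wrist_force: [0.5, -0.4, 0.3]
gripper_width: 64.7
```

Emit:
{"op": "send_rows", "data": {
  "deltas": [
    [0, 0, 0, 0, 6.5],
    [0, 0, 0, 0, 6.5],
    [0, 0, 0, 0, 6.5],
    [0, 0, 0, 0, 6.5],
    [0, 0, 0, 0, 6.5]
  ]
}}

```text
clock: 21.1
eef_pos: [622.7, -22.4, 215.0]
orientation: [-1.147, -1.297, 1.3]
wrist_force: [0.1, -1.0, 0.9]
gripper_width: 65.0
```

Run:
```python
from h import *
M=T(); c=arm.capture("wrist"); print(M[:3,3],arm.get_state()["wrist_force"],arm.get_state()["gripper_width"])
for x in arm.mark_of("keeper",c)[:2]: print(x["location"],x["p"],atz(c,x["location"],163,M))
print(proj(c,[625.8,-21.6,187],M),proj(c,[625.8,-21.6,132],M))
save(c,"w9.png",(120,80,392,384),2)
```

```text
[622.67279855 -22.37768984 215.03365383] [ 0.27097726 -0.772913   -0.1935364 ] 64.75741694079123
[256.7, 222.8] 0.66 [622.85588121 -21.11102329 163.        ]
[255.41911165 242.50232737] [255.51406059 210.53393555]
```

View pics/w9.png

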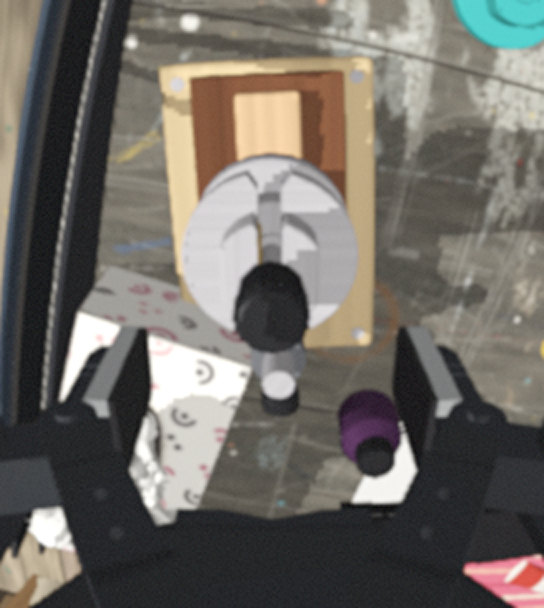

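Emit:
{"op": "send_rows", "data": {
  "deltas": [
    [0.06, 0, -0.15, 0, 0],
    [0, 0, 0, 0, 0],
    [0, 0, 0, 0, 0],
    [0, 0, 0, 0, 0],
    [0, 0.5, 0, 0, 0]
  ]
}}

```text
clock: 21.7
eef_pos: [625.6, -21.7, 212.1]
orientation: [-1.15, -1.3, 1.298]
wrist_force: [0.7, -0.5, 0.2]
gripper_width: -0.1
```

Emit:
{"op": "send_rows", "data": {
  "deltas": [
    [0, 0.5, 0, 0, 0],
    [0, 0.3, 0, 0, 0],
    [0, 0.2, 0, 0, 0],
    [0, 0, 0, 0, 0],
    [0, 0, 0, 0, 0]
  ]
}}

```text
clock: 22.2
eef_pos: [624.9, -21.7, 201.4]
orientation: [-1.149, -1.299, 1.299]
wrist_force: [0.8, 0.3, 0.8]
gripper_width: -0.2
```

Emit:
{"op": "send_rows", "data": {
  "deltas": [
    [0, 0.2, 0, 0, 0],
    [0, 0.2, 0, 0, 0],
    [0, 0.2, 0, 0, 0],
    [0, 0.2, 0, 0, 0],
    [0, 0, 0, 0, 0]
  ]
}}

```text
clock: 22.7
eef_pos: [625.3, -21.7, 193.9]
orientation: [-1.149, -1.3, 1.298]
wrist_force: [-0.2, 0.9, 2.2]
gripper_width: -0.1
```

Emit:
{"op": "send_rows", "data": {
  "deltas": [
    [0, 0.2, 0, 0, 0],
    [0, 0.2, 0, 0, 0],
    [0, 0.2, 0, 0, 0],
    [0, 0, 0, 0, 0],
    [0, 0, 0, 0, 0]
  ]
}}

```text
clock: 23.2
eef_pos: [625.6, -21.7, 188.5]
orientation: [-1.15, -1.3, 1.298]
wrist_force: [-0.8, -0.0, 4.7]
gripper_width: 0.3
```

Sliding at ~5-6 N, expected end near TCP z ≈ 181.

Emit:
{"op": "send_rows", "data": {
  "deltas": [
    [0, 0.2, 0, 0, 0],
    [0, 0.2, 0, 0, 0],
    [0, 0.1, 0, 0, 0],
    [0, 0, 0, 0, 0],
    [0, 0, 0, 0, 0]
  ]
}}

```text
clock: 23.7
eef_pos: [625.6, -21.7, 183.3]
orientation: [-1.15, -1.3, 1.298]
wrist_force: [-0.4, 0.2, 5.0]
gripper_width: -0.3
```

Emit:
{"op": "send_rows", "data": {
  "deltas": [
    [0, 0.1, 0, 0, 0],
    [0, 0.1, 0, 0, 0],
    [0, 0, 0, 0, 0],
    [0, 0, 0, 0, 0],
    [0, 0, 0, 0, 0]
  ]
}}

```text
clock: 24.2
eef_pos: [625.9, -21.8, 182.0]
orientation: [-1.151, -1.301, 1.297]
wrist_force: [-0.5, -0.3, 6.7]
gripper_width: -0.5
```

Emit:
{"op": "send_rows", "data": {
  "deltas": [
    [0, 0.1, 0, 0, 0],
    [0, 0.1, 0, 0, 0],
    [0, 0, 0, 0, 0],
    [0, 0, 0, 0, 0],
    [0, 0, 0, 0, 0]
  ]
}}

```text
clock: 24.7
eef_pos: [627.0, -21.8, 181.8]
orientation: [-1.152, -1.303, 1.296]
wrist_force: [-2.6, 0.1, 13.0]
gripper_width: -0.4
```

Emit:
{"op": "send_rows", "data": {
  "deltas": [
    [0, 0.1, 0.05, 0, 0],
    [0, 0.05, 0.05, 0, 0],
    [0, 0, 0, 0, 0],
    [0, 0, 0, 0, 0],
    [0, 0, 0, 0, 0]
  ]
}}

```text
clock: 25.2
eef_pos: [627.1, -21.9, 181.8]
orientation: [-1.154, -1.305, 1.295]
wrist_force: [-2.1, 0.4, 16.5]
gripper_width: -0.3
```

Run:
```python
from h import *
for i in range(3): arm.capture("top"); print(arm.get_state()["wrist_force"].round(1),arm.get_state()["eef_pos"].round(1))
```

```text
[-2.7  0.9 15.7] [627.1 -21.9 181.8]
[-3.   0.4 15.6] [627.1 -21.9 181.8]
[-2.1  0.3 15.5] [627.1 -21.9 181.8]
```

A bit more to be safely mid-range, then lift off.

Emit:
{"op": "send_rows", "data": {
  "deltas": [
    [0, 0.07, 0, 0, 0],
    [0, 0, 0, 0, 0],
    [0, 0, 0, 0, 0],
    [0, 0, 0, 0, 0],
    [0, 0, 0, 0, 0]
  ]
}}

```text
clock: 25.85
eef_pos: [627.5, -21.9, 181.7]
orientation: [-1.155, -1.305, 1.294]
wrist_force: [-3.1, 0.1, 17.1]
gripper_width: -0.2
```

Emit:
{"op": "send_rows", "data": {
  "deltas": [
    [0, -0.3, 0, 0, 0],
    [0, -0.5, 0, 0, 0],
    [0, -2, 0, 0, 0],
    [0, -3, 0, 0, 0],
    [0, -2, 0, 0, 0]
  ]
}}

```text
clock: 26.35
eef_pos: [623.8, -21.9, 254.7]
orientation: [-1.149, -1.298, 1.299]
wrist_force: [0.8, 0.5, -1.3]
gripper_width: 0.0
```

Emit:
{"op": "send_rows", "data": {
  "deltas": [
    [0, 0, -3, 0, 0],
    [0, 0, -3, 0, 0],
    [0, 0, 0, 0, 0],
    [0, 0, 0, 0, 0],
    [0, 0, 0, 0, 0]
  ]
}}

```text
clock: 26.85
eef_pos: [682.2, -15.0, 253.0]
orientation: [-1.147, -1.296, 1.3]
wrist_force: [-0.2, -0.6, -0.4]
gripper_width: -0.0
```

Run:
```python
from h import *
M=T(); c=arm.capture("wrist"); a=arm.capture("scene"); print(M[:3,3],arm.get_state()["wrist_force"])
P={}
for n,z in (("keeper",150),("large_weight_slot",120),("large_weight",120),("lower_weight",90),("small_weight",5)):
  for x in arm.mark_of(n,c)[:3]: print(n,np.round(x["location"]),round(x["p"],2),atz(c,x["location"],z,M).round(1))
  for x in arm.mark_of(n,a)[:3]: print("  scene",n,np.round(x["location"]),round(x["p"],2),atz(a,x["location"],z).round(1))
save(c,"w10.png",(140,40,372,290),2)
```

```text
[682.24833054 -14.95108386 253.02877863] [-0.46780011 -0.02742944  0.23031269]
keeper [258. 130.] 0.89 [624.9 -19.8 150. ]
keeper [254. 127.] 0.65 [622.8 -23.2 150. ]
keeper [254. 125.] 0.47 [621.  -23.6 150. ]
  scene keeper [387. 203.] 0.71 [624.5 -27.8 150. ]
large_weight_slot [251.  89.] 0.88 [591.9 -30.  120. ]
large_weight_slot [354.  11.] 0.77 [501.   53.9 120. ]
large_weight_slot [506. 210.] 0.45 [668.9 308.8 120. ]
  scene large_weight_slot [294. 278.] 0.78 [383.5  55.4 120. ]
  scene large_weight_slot [383. 225.] 0.57 [590.3 -37.5 120. ]
large_weight [362.  33.] 0.96 [521.4  63.9 120. ]
large_weight [394. 204.] 0.68 [680.7 129.1 120. ]
large_weight [256. 128.] 0.67 [626.3 -20.8 120. ]
  scene large_weight [298. 264.] 0.67 [415.   63.5 120. ]
  scene large_weight [383. 213.] 0.56 [622.2 -26.2 120. ]
  scene large_weight [151. 197.] 0.49 [400.7 418.9 120. ]
lower_weight [256. 125.] 0.75 [625.4 -20.6  90. ]
  scene lower_weight [380. 216.] 0.87 [639.7 -19.3  90. ]
small_weight [431.  85.] 0.75 [532.8 218.3   5. ]
  scene small_weight [265. 230.] 0.48 [535.  209.4   5. ]
```

```bash
python3 -c "
from plant import arm
print(arm.sign_off())"
```

```text
the job is handed in; nothing more can be done
None
```

The large weight is on the press above the lower one, its slot turned about 180° from the lower weight's. The keeper is pushed down onto it, and I handed the job in at about 27 s, with the gripper clear of everything.

- **Slide-on:** I pushed until the inward force reached about 12 N, with force and travel rising together, so the slot's end was on the stem. The stem was pushed about 10–12 mm aside at most (limit 14) and then let back.
- **Nesting:** I pressed down until the weight stopped dead with about 13 N showing at the wrist. The height at the stop was about 1 mm below my estimate, within the calibration error and well short of a weight sitting up on the boss.
- **Keeper:** It slid at about 5–7 N and stopped about 13 mm down. I held it with 17 N.

**Last check:** Network marks only, since the picture limit was reached and I could not view the final image.
- The large weight, lower weight and keeper are within about 2 mm of each other in plan.
- The slot mouth faces the robot side. Its mark gave a direction about 8° off what I set, which I put down to mark noise and did not confirm.
- The small weight's mark is still in its place in the tray. I did not re-check the other loose things.

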